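Hold a spring clamp open astride a fresh glue-up

ROBOT

A 7-joint arm with a two-finger parallel gripper is mounted at the origin on a cart in front of the work surface, level with it; the furniture and walls round the work are solid. World frame = base frame: x ahead of the robot, y to its left, z up, the work surface at z = 0. Lengths are in m, angles in rad, forces in N, time in s.
With the tool pointing down it reaches from about 0.425 to 0.925 m from the base axis. Payload 6.8 kg.
Tool frame: the origin (TCP) lies on the centre line of the jaws, within the pads' length; the fingertips stand 25 mm ahead of it and the grasp point (between the pads) lies 6 mm ahead of it; z points along the fingers, y is the line along which they close (so a half turn about z gives the same grasp; the last joint's range is limited). The gripper opens to 85 mm and grips with 20 to 120 N. Pads are 22 mm wide; open, the fingers measure 114 mm over their backs; the gripper's body (76 mm by 85 mm) begins 54 mm behind the grasp point. The pads swing forward as they close: fully open they stand 13 mm farther back than shut.
Start: joints at [1.026, 0.477, 0.022, 1.555, -0.011, 1.109, -0.083], TCP at [0.286, -0.612, 0.256] pointing down, gripper open.
Joint ranges: [-2.96, 2.96], [-0.34, 2.1], [-1.41, 1.46], [0.24, 2.44], [-1.37, 4.51], [0.17, 1.92], [-2.96, 2.96]. Speed limits (rad/s): [2.39, 2.39, 3.14, 3.14, 3.14, 3.14, 3.14].

INTERFACE

Orientations are given as a rotation vector (axis times angle).
In Python, from bench import status, imaging, workorder gives the robot as it stands.
- The arm moves only by the tool send_rows, never from a script. Its argument "steps" is a list of rows, each an object of numbers: "dx", "dy", "dz": the shift along the tool's x, y, z in cm; "yaw": the turn about the tool's z in degrees; "gripper": the opening, from 0 (shut) to 1 (fully open). A call has 1 to 5 rows; each row is the pose to reach, as a shift and turn from the pose commanded when the call began, along the tool's axes at that moment; what a row does not reach only later rows make up. A row lasts 1/8 s, in which the tool goes at most 62.5 mm and 10.7 degrees, less where a joint would pass 70% of its speed; a pose out of reach is approached as far as the arm can. A call with a gripper value outside its range is refused whole. The fingers move at their own pace and stop on an object; "force" is the grip in N (left out, the last holds). Time passes only in rows, so rows that repeat a pose let the fingers close. It gives the time, the measured TCP pose, the force, the opening and the grip force at its end, in the units of the state.
- status.get_obs(): the state, without advancing time (a new reading comes with each control period).
- imaging.grab_frame(name): name is "scene" or "top" or "wrist"; returns a dict with "color" (480x640x3 uint8, red, green, blue), "depth" (480x640 float32, m along the optical axis (not along the pixel's ray), 0 where there is no reading), "K" (3x3 intrinsics, pixels), "k1" (the pictures are not rectified: a ray, as slopes to the right and down, at radius r is drawn at 1 + k1 r^2 times it, then the intrinsics apply), "R" (3x3) and "t" (3): a world point X has camera coordinates R X + t. Camera axes: x right, y down, z forward; pixel columns grow to the right and rows downward; lengths in m; the calibration is good to about 2 mm. A picture is of the moment at which its call begins.
- workorder.hand_in(): hands the job in; it is judged then, once.
The state is a dict: "clock": time; "joints": joint angles; "qvel": joint speeds; "tau": joint torques, N m; "tcp_pos": TCP position; "orientation": TCP orientation; "contact_force": force on the tool from outside, world axes, zero at the start; "moment": the same for the moment, N m; "grip_width": finger opening in m; "gripper_force": force on a finger pad.
Only numpy, scipy, OpenCV 4.12 (cv2) and the standard library are available. Lean on these libraries where they do the work, as an engineer would, in place of code of your own. Each camera call takes 0.05 s, during which the arm holds its last target. There are 200 camera calls.

TASK

Two thin boards freshly glued face to face stand in the gluing stand, pressed down by a toggle hold-down whose foot sits on the pencil line where the next clamp belongs. Pull the red lever back and down as far as it goes so that the foot swings up out of the way, then squeeze the orange spring clamp off its batten by its two handles, lower its wide-open jaws astride the top edge of the boards at the pencil line, square to them and pads well below the edge, touching neither the boards nor the stand - the glue is wet, so do not knock the boards out of place. Finish while still holding the clamp squeezed wide open there, so that I can slip in the plywood pads; do not let it bite, and leave the glue bottle and masking tape alone.

Things in the scene. Friction and masses are not known exactly. Their poses are not given: they have to be found in the camera images.
- stand: Gluing stand, fixed, -y end to the robot's left: base 110x270x18 mm (x,y,z), origin at centre of underside. Cheeks (top z 48, outer faces x +-29, y -35..125 mm) form a groove along y for the boards. Head block at the -y end (48 mm in x, y -124..-52, top z 102) carries the toggle hold-down, in the plane x = 0: steel plates up to z 148, an upright red lever, an arm along +y over the boards.
- hold_down_lever (a joint): Red lever, rad: 0 = upright (closed, as it starts), 1.1 = its stop, pulled back away from the boards (towards the stand's -y) and down (open). Turns about the stand's x axis through lever_pivot, stays where left, takes about 3 N at the grip. The arm is linked to it and swings up 1.55 times as far, to 98 degrees, just past upright.
- lever_pivot (a point): The axis of the red lever, on the stand at x 0, y -80, z 140 mm.
- lever_grip (a point): Middle of the red grip, 55 mm from lever_pivot along the lever; moves with it. The grip is 12 mm thick in the stand's x (the way to pinch it), 16 mm wide, and reaches from 20 to 75 mm from the pivot. Pinched lightly it turns between the finger pads as it swings.
- foot (a point): Underside of the black rubber foot (13 mm across) at the end of the hold-down arm, 90 mm from the arm's axis (at y -60, z 124 mm of the stand); down, it rests on the pencil line. With the lever at its stop the foot stands at about y -46, z 217 mm of the stand, and the arm reaches up to about z 220 mm.
- boards: Two 6 mm boards glued face to face: 12 mm thick (own x), 160 mm long (own y), 80 mm high, 0.17 kg, standing loose in the stand's groove with 1 mm play a side, top edge at z 98 mm of the stand. Origin at the centre of the underside; axes parallel to the stand's at the start. A dark pencil line runs across the top edge and down both faces.
- mark (a point): The pencil line on the top edge of the boards, in the middle of their thickness (boards' x 0, y -15, z 80 mm); 110 mm from lever_pivot along the boards.
- rail: Clamp rail, fixed: plank 70x180x12 mm, upright batten along its y axis, 14 mm thick, top z 70 mm; origin at the centre of its underside. A blue spare clamp of the same kind is fixed on it at y -70 mm (leave it). Between rail and stand, nearer the robot (x < 0.43 m), is a vice 0.16 m high; a shelf beam hangs over the bench from x 0.627 m, z 0.53 to 0.62 m: keep the wrist clear of it.
- clamp: Orange spring clamp, black handle sleeves, 95-160 g, gripping the batten, handles up. Origin on its pivot, 79 mm above the bench at the start; own z up to the handles, own x (across the batten; either way round is equal) the squeezing and opening direction. 27 mm wide in y; handle ends 75 mm above the pivot, jaw tips 50 below, coil spring of radius 9 at the pivot, resting on the batten.
- clamp_handles (a point): Midway between the handles, 55 mm above the pivot: where to squeeze, fingers either side along the clamp's x. Over the handles' outer faces: about 52 mm on the batten, 27 mm squeezed to the stop, where these faces are parallel. About 14 N on each handle reaches the stop; 20 to 30 N holds it there.
- clamp_jaws (a point): Point midway between the two black jaw pads, 42 mm below the pivot. The pads are 16 mm high and 24 mm wide.
- clamp_left (a joint): Opening of the arm on the clamp's own -x side, rad: 0 = jaws shut, 0.167 = on the 14 mm batten, 0.33 = the stop, wide open (about 27 mm between the pads). A spring closes it.
- clamp_right (a joint): The same for the arm on the clamp's own +x side; both always open equally.
- glue_bottle: Glue bottle with an orange nozzle, 46 x 62 x 177 mm, loose bystander at the back; origin at its underside.
- masking_tape: Roll of masking tape, 91 x 91 x 24 mm, loose bystander; origin at its underside.
Not all that is in view belongs to the job. There is more than one size of the boards; the job needs the larger.

How it is judged:
By the outcome, as a careful person would: the job done as asked, in the order asked, and still so for the second after the job is handed in, while the arm keeps its last pose, push and grip.
It also fails if it takes over 51 s, if anything falls off the work surface, if the arm or the gripper's body presses on something with over 40 N, if the wrist force passes 120 N, or if a joint passes its speed limit or range.

## Working session

There is one attempt and no reset: what is moved stays moved. The work goes in short steps, Python scripts to look and compute and a tool call to move; the robot and the scene stay as the last step left them, time stands still between calls to the robot, and variables do not carry over. Pictures are saved under pics/ and viewed, at most 10 in all, crops included, and the job is handed in when it is done.

Besides the shell and the picture viewer there is one more tool, called after "Emit:" as name(argument=value, ...), one argument or row to a line, values as JSON. send_rows: Moves the arm, as the interface text tells. Its arguments: {"type":"object","properties":{"steps":{"type":"array"},"force":{"type":"number"}},"required":["steps"]}

```bash
mkdir -p pics; ls
cat > h.py <<'E'
import numpy as np, cv2
from bench import status, imaging, workorder
from scipy.spatial.transform import Rotation as Ro
def grab(n):
    f=imaging.grab_frame(n); np.savez('last_'+n+'.npz',**f); return f
def load(n): return dict(np.load('last_'+n+'.npz'))
def cloud(f):
    K=f['K'];h,w=f['depth'].shape
    u,v=np.meshgrid(np.arange(w),np.arange(h))
    a=(u-K[0,2])/K[0,0];b=(v-K[1,2])/K[1,1];k=float(f['k1'])
    x,y=a.copy(),b.copy()
    for _ in range(8):
        s=1+k*(x*x+y*y);x=a/s;y=b/s
    d=f['depth'];P=np.stack([x*d,y*d,d],-1)
    W=(P-f['t'])@f['R'];W[d==0]=np.nan;return W
def save(img,name): cv2.imwrite('pics/'+name,cv2.cvtColor(img,cv2.COLOR_RGB2BGR))
E
python3 - <<'E'
from h import *
o=status.get_obs()
print({k:np.round(v,3) for k,v in o.items()}); print(Ro.from_rotvec(o['orientation']).as_matrix().round(3))
for n in ('scene','top'):
    f=grab(n);save(f['color'],n+'0.png');print(n,(-f['R'].T@f['t']).round(3),f['R'].round(2).tolist())
E
```

```text
pics
{'clock': np.float64(0.0), 'joints': array([ 1.026,  0.478,  0.022,  1.556, -0.011,  1.109, -0.083]), 'qvel': array([ 0.001, -0.002,  0.001,  0.001,  0.   ,  0.   , -0.001]), 'tau': array([-1.0000e-03, -5.9646e+01,  1.6080e+00, -2.8120e+01,  1.2000e-02,
        9.0000e-03, -0.0000e+00]), 'tcp_pos': array([ 0.285, -0.611,  0.255]), 'orientation': array([-3.065e+00, -6.800e-01,  1.000e-03]), 'contact_force': array([0.467, 0.274, 0.546]), 'moment': array([-0.055,  0.013,  0.001]), 'gripper_force': np.float64(0.0), 'grip_width': np.float64(0.085)}
[[ 0.906  0.423 -0.001]
 [ 0.423 -0.906  0.002]
 [-0.    -0.002 -1.   ]]
scene [-0.115 -1.187  0.801] [[0.78, -0.62, 0.01], [-0.32, -0.42, -0.85], [0.53, 0.66, -0.53]]
top [ 0.368 -0.316  1.599] [[0.02, -1.0, 0.0], [-0.99, -0.02, -0.14], [0.14, 0.0, -0.99]]
```

View pics/scene0.png

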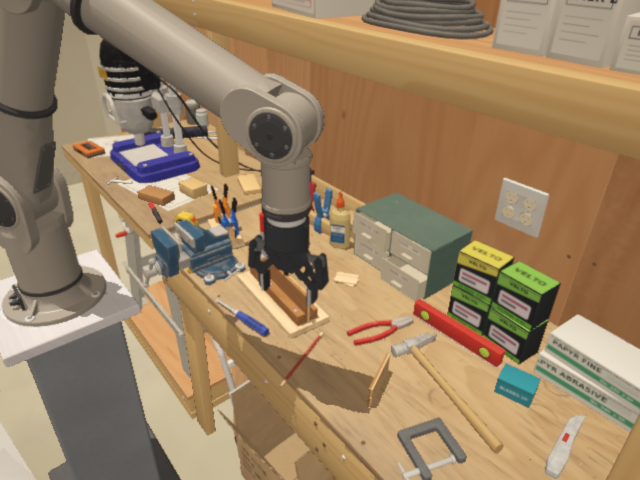

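View pics/top0.png

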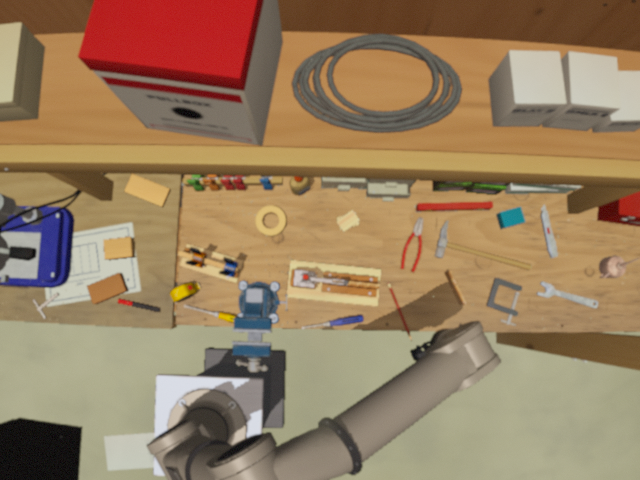

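The scene view shows the stand around (285,290), mostly behind the gripper. In the top view the stand is at (335,283) with its head to the left (world +y), the rail is at (210,262) with the orange clamp at (192,257), and the tape is at (270,222).

Run:
```python
from h import *
f=load('top');c=f['color'];W=cloud(f)
a=cv2.resize(c[235:310,170:290],None,fx=6,fy=6,interpolation=cv2.INTER_CUBIC)[:, :780]
b=cv2.resize(c[250:312,280:390],None,fx=7,fy=7,interpolation=cv2.INTER_CUBIC)
save(np.vstack([cv2.resize(a,(720,450))[:290], cv2.resize(b,(720,406))[:310]])[:600],'crop0.png')
for (u,v) in [(291,262),(380,268),(378,305),(289,299),(335,283),(360,284),(300,279),(325,281),(190,257),(228,268),(205,262),(270,222),(255,300)]:
    print((u,v),W[v,u].round(3))
print(f['K'])
```

```text
(291, 262) [ 0.495 -0.234  0.019]
(380, 268) [ 0.485 -0.499  0.001]
(378, 305) [ 0.375 -0.495  0.001]
(289, 299) [ 0.386 -0.23  -0.   ]
(335, 283) [ 0.431 -0.362  0.13 ]
(360, 284) [ 0.432 -0.433  0.098]
(300, 279) [ 0.442 -0.265  0.099]
(325, 281) [ 0.436 -0.334  0.137]
(190, 257) [0.497 0.056 0.069]
(228, 268) [ 0.468 -0.06   0.087]
(205, 262) [0.484 0.011 0.068]
(270, 222) [ 0.616 -0.166  0.   ]
(255, 300) [ 0.379 -0.143  0.12 ]
[[536.35665685   0.         319.53000871]
 [  0.         536.35665685 230.99799863]
 [  0.           0.           1.        ]]
```

View pics/crop0.png

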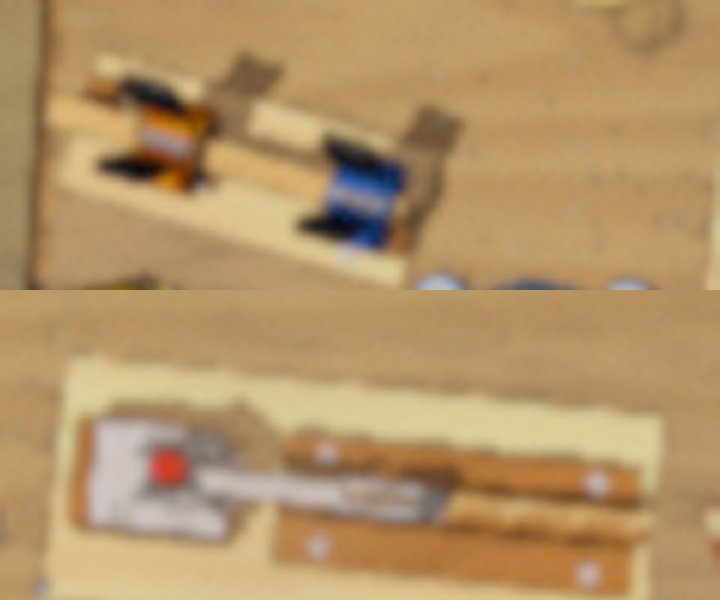

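The enlarged crop shows the orange clamp at rail left (handles at about (150,92) and (130,165) in the crop), with the blue one to its right. The red lever tip is at (168,467) and the foot end is at about (435,503), on the pale board edge. Next I'll fit the poses from depth.

Run:
```python
from h import *
f=load('top');W=cloud(f);c=f['color'].astype(int)
x,y,z=W[...,0],W[...,1],W[...,2]
def rect(m,n):
    p=W[m][:,:2].astype(np.float32); r=cv2.minAreaRect(p*1000); print(n,len(p),np.round(r[0],1),np.round(r[1],1),round(r[2],2),'z',np.median(z[m]).round(4)); return p
reg=(x>.36)&(x<.52)&(y<-.21)&(y>-.52)
rect(reg&(z>.010)&(z<.026),'base')
rect(reg&(z>.040)&(z<.056),'cheeks')
p=rect(reg&(z>.09)&(z<.107)&(y<-.395),'boardtop')
def line(p,n):
    m=p.mean(0);u,s,vt=np.linalg.svd(p-m);d=vt[0]*np.sign(-vt[0][1]);print(n,m.round(4),d.round(4),np.degrees(np.arctan2(d[0],-d[1])).round(2))
line(p,'board')
rect(reg&(z>.095)&(z<.109)&(y>-.34),'head')
m=reg&(z>.19)&(c[...,0]>150)&(c[...,1]<90);print('red',m.sum(),W[m].mean(0) if m.any() else '')
m=reg&(c[...,0]>160)&(c[...,1]<70)&(c[...,2]<70);print('red2',m.sum(),W[m],np.argwhere(m).mean(0))
r2=(x>.38)&(x<.60)&(y<.13)&(y>-.13)
rect(r2&(z>.006)&(z<.018),'plank')
p=rect(r2&(z>.064)&(z<.074)&(abs(y)<.11),'batten');line(p,'batten')
hsv=cv2.cvtColor(f['color'],cv2.COLOR_RGB2HSV)
m=r2&(y>.02)&(hsv[...,1]>215)&(hsv[...,0]<15)&(z>.03);print('orange',m.sum(),np.median(W[m],0).round(4),W[m].min(0),W[m].max(0))
m=r2&(y>.02)&(y<.1)&(hsv[...,2]<60)&(z>.09);print('black',m.sum());print(W[m].round(3)[:40], np.argwhere(m)[:40].tolist())
v=(x<.45)&(x>.25)&(y>-.25)&(y<-.05)&(z>.05);print('vice',W[v].min(0),W[v].max(0))
```

```text
base 1768 [ 439.9 -364.3] [146.4 306. ] 3.16 z 0.018
cheeks 802 [ 434.5 -353.3] [ 69.1 265.5] 0.04 z 0.048
boardtop 137 [ 431.6 -442.6] [87.1 12.2] 85.39 z 0.0984
board [ 0.4314 -0.4422] [-0.076  -0.9971] -4.36
head 297 [ 443.9 -287.7] [100.8  47.6] 86.25 z 0.1034
red 17 [ 0.44306476 -0.28263647  0.21358304]
red2 10 [[ 0.44626214 -0.28144425  0.21825488]
 [ 0.44657792 -0.28391376  0.21384993]
 [ 0.44380591 -0.27885388  0.21494581]
 [ 0.44384635 -0.28144384  0.21540632]
 [ 0.44375419 -0.2840883   0.21827631]
 [ 0.44136229 -0.27885775  0.21242186]
 [ 0.441342   -0.28148111  0.21404558]
 [ 0.44111019 -0.28419109  0.21964727]
 [ 0.4388472  -0.28151177  0.21241858]
 [ 0.43890896 -0.28409545  0.21249652]] [276.5 305.2]
plank 1119 [490.3   0. ] [219.3 259.7] 0.0 z 0.0118
batten 273 [439.8  10.8] [178.9 133.9] 84.37 z 0.0684
batten [0.4526 0.0422] [ 0.6629 -0.7487] 41.52
orange 31 [0.4744 0.0329 0.0747] [0.40557279 0.02033007 0.04399786] [0.50474315 0.05941969 0.13093126]
black 26
[[0.512 0.034 0.153]
 [0.512 0.03  0.155]
 [0.513 0.029 0.152]
 [0.51  0.033 0.145]
 [0.51  0.029 0.147]
 [0.51  0.027 0.146]
 [0.51  0.023 0.152]
 [0.509 0.033 0.133]
 [0.508 0.028 0.141]
 [0.508 0.024 0.147]
 [0.508 0.021 0.148]
 [0.506 0.024 0.133]
 [0.476 0.037 0.153]
 [0.477 0.035 0.151]
 [0.477 0.033 0.147]
 [0.477 0.03  0.149]
 [0.477 0.028 0.145]
 [0.478 0.026 0.143]
 [0.479 0.026 0.131]
 [0.474 0.034 0.156]
 [0.474 0.031 0.155]
 [0.474 0.028 0.157]
 [0.474 0.026 0.152]
 [0.474 0.024 0.15 ]
 [0.475 0.024 0.14 ]
 [0.472 0.026 0.151]] [[249, 191], [249, 192], [249, 193], [250, 192], [250, 193], [250, 194], [250, 195], [251, 193], [251, 194], [251, 195], [251, 196], [252, 196], [262, 189], [262, 190], [262, 191], [262, 192], [262, 193], [262, 194], [262, 195], [263, 190], [263, 191], [263, 192], [263, 193], [263, 194], [263, 195], [264, 193]]
vice [ 0.25006695 -0.24996819  0.05041775] [ 0.44990702 -0.05298322  0.159476  ]
```

Run:
```python
from h import *
f=load('top');W=cloud(f);x,y,z=[W[...,i] for i in range(3)]
u,v=np.meshgrid(np.arange(640),np.arange(480))
r=(u>178)&(u<241)&(v>240)&(v<284)
hsv=cv2.cvtColor(f['color'],cv2.COLOR_RGB2HSV)
def line(m,n):
    p=W[m][:,:2]
    for _ in range(4):
        c=p.mean(0);_,s,vt=np.linalg.svd(p-c);d=vt[0]*np.sign(-vt[0][1]);nn=np.array([-d[1],d[0]]);p=p[abs((p-c)@nn)<max(2*((p-c)@nn).std(),.004)]
    print(n,len(p),c.round(4),d.round(4),np.degrees(np.arctan2(d[0],-d[1])).round(2),'halfw',abs((p-c)@nn).max().round(4),'len',np.ptp((p-c)@d).round(4))
line(r&(z>.064)&(z<.073)&(hsv[...,2]>120),'batten')
p=W[r&(z>.008)&(z<.016)][:,:2]; R=cv2.minAreaRect((p*1000).astype(np.float32));print('plank',R)
m=r&(z>.12);q=W[m];lab=(hsv[...,1][m],hsv[...,2][m]);
for s in (q[:,1]>-0.02,q[:,1]<-.02):
    k=q[s];A=k[k[:,0]>np.median(k[:,0].min()+np.ptp(k[:,0])/2)];B=k[k[:,0]<=k[:,0].min()+np.ptp(k[:,0])/2]
    for P in(A,B):
        t=P[P[:,2]>.14]; print(len(P),P.mean(0).round(4),'top',len(t),t.mean(0).round(4),t.min(0).round(3),t.max(0).round(3))
```

```text
batten 138 [0.4908 0.0171] [-0.2513 -0.9679] -14.56 halfw 0.007 len 0.1772
plank ((489.40673828125, 8.130104064941406), (126.0409164428711, 182.40472412109375), 1.6230721473693848)
56 [0.5107 0.0242 0.1433] top 38 [0.5128 0.0246 0.1494] [0.507 0.012 0.141] [0.518 0.039 0.158]
50 [0.4759 0.0337 0.1446] top 37 [0.4746 0.0345 0.1497] [0.468 0.024 0.14 ] [0.48  0.049 0.157]
47 [ 0.4861 -0.0684  0.145 ] top 36 [ 0.4876 -0.0681  0.15  ] [ 0.481 -0.079  0.141] [ 0.496 -0.057  0.157]
46 [ 0.4514 -0.0601  0.1456] top 35 [ 0.45   -0.0598  0.1506] [ 0.444 -0.07   0.141] [ 0.456 -0.047  0.158]
```

Emit:
send_rows(
  steps=[
    {"dx": 4.2, "dy": -3.5, "dz": -2, "yaw": -9, "gripper": 1},
    {"dx": 8.4, "dy": -7, "dz": -3, "yaw": -18, "gripper": 1},
    {"dx": 12.6, "dy": -10.4, "dz": -3, "yaw": -27, "gripper": 1},
    {"dx": 16.8, "dy": -13.8, "dz": -3, "yaw": -36, "gripper": 1},
    {"dx": 21, "dy": -17.2, "dz": -3, "yaw": -45, "gripper": 1},
  ],
  force=20,
)

```text
clock: 0.72
tcp_pos: [0.4034, -0.3652, 0.2861]
orientation: [-2.568, -1.809, 0.0]
contact_force: [0.8, -0.2, -0.3]
grip_width: 0.0855
gripper_force: 0.0
```

```bash
cat >> h.py <<'E'
def go(tx,ty,tz,ang):
    "shift in tool axes (cm) and yaw (deg) to bring TCP to tx,ty,tz with tool y at world angle ang"
    o=status.get_obs();R=Ro.from_rotvec(o['orientation']).as_matrix()
    d=R.T@(np.array([tx,ty,tz])-o['tcp_pos'])*100
    a=np.degrees(np.arctan2(R[1,1],R[0,1]));w=(ang-a+180)%360-180
    print('t',o['clock'],'tcp',o['tcp_pos'].round(4),'tool-y ang',a.round(2),'z',R[:,2].round(3),'F',o['contact_force'].round(1),'grip',o['grip_width'].round(4),o['gripper_force'].round(1),'j',o['joints'].round(2))
    print('dxyz cm',d.round(2),'yaw',-round(w,2))
E
python3 -c "
from h import *
go(.4436,-.282,.28,-4.36)"
```

```text
Traceback (most recent call last):
  File "h.py", line 22, in go
    print('t',o['clock'],'tcp',o['tcp_pos'].round(4),'tool-y ang',a.round(2),'z',R[:,2].round(3),'F',o['contact_force'].round(1),'grip',o['grip_width'].round(4),o['gripper_force'].round(1),'j',o['joints'].round(2))
                                                                                                                                        ^^^^^^^^^^^^^^^^^^^^^
AttributeError: 'float' object has no attribute 'round'
```

```bash
sed -i "s/o\['grip_width'\].round(4),o\['gripper_force'\].round(1)/round(float(o['grip_width']),4),round(float(o['gripper_force']),1)/" h.py
python3 -c "
from h import *
go(.4436,-.282,.28,-4.36)"
```

```text
t 0.725 tcp [ 0.4034 -0.3652  0.2861] tool-y ang -19.68 z [-0.  0. -1.] F [ 0.8 -0.2 -0.3] grip 0.0855 0.0 j [ 0.82  0.25 -0.23  1.82  0.06  1.08  0.22]
dxyz cm [9.19 0.98 0.61] yaw -15.32
```

Emit:
send_rows(
  steps=[
    {"dx": 4.6, "dy": 0.5, "dz": 0.3, "yaw": -8, "gripper": 1},
    {"dx": 9.2, "dy": 1, "dz": 0.6, "yaw": -15.3, "gripper": 1},
    {"dx": 9.2, "dy": 1, "dz": 0.6, "yaw": -15.3, "gripper": 1},
  ],
)

```text
clock: 1.1
tcp_pos: [0.4456, -0.2797, 0.28]
orientation: [-2.301, -2.137, -0.002]
contact_force: [0.2, -0.6, -0.2]
grip_width: 0.0853
gripper_force: 0.0
```

Run:
```python
from h import *
go(.4436,-.282,.206,-4.36)
f=grab('wrist');save(f['color'],'w1.png')
R=Ro.from_rotvec(status.get_obs()['orientation']).as_matrix()
W=cloud(f);c=f['color'].astype(int)
m=(c[...,0]>130)&(c[...,1]<60)&(c[...,2]<60)&(W[...,2]>.15)
print('red',m.sum(),np.nanmedian(W[m],0),np.nanmin(W[m],0),np.nanmax(W[m],0))
print('px',np.argwhere(m).mean(0))
```

```text
t 1.1 tcp [ 0.4456 -0.2797  0.28  ] tool-y ang -4.22 z [ 0.     0.002 -1.   ] F [ 0.2 -0.6 -0.2] grip 0.0853 0.0 j [ 0.73  0.23 -0.33  1.86  0.08  1.06  0.29]
dxyz cm [-0.25 -0.18  7.4 ] yaw 0.14
red 5 [ 0.47222707 -0.26507734  0.33259492] [ 0.46773632 -0.29514731  0.31861963] [ 0.49802509 -0.26466521  0.33781405]
px [456.2 471.4]
```

View pics/w1.png

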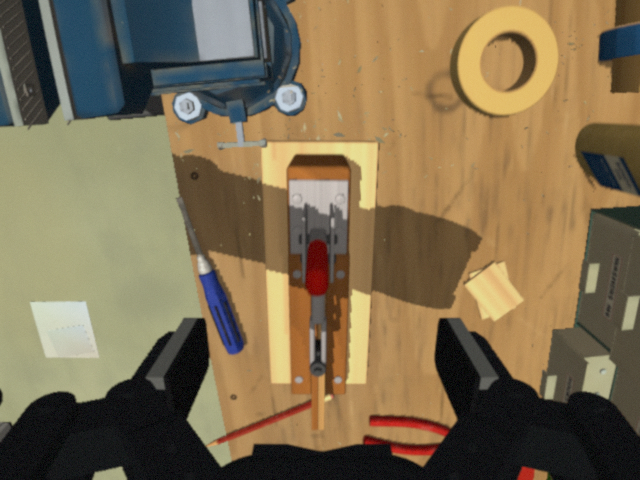

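The wrist view shows the red lever at (317,265), its tip near (317,285), between the two fingers, which are roughly symmetric about column 323. Two steel plates flank it at (306,220) and (333,220).

Run:
```python
from h import *
f=load('wrist');W=cloud(f);c=f['color'].astype(int)
sub=np.zeros(c.shape[:2],bool);sub[230:310,295:345]=1
m=sub&(c[...,0]>90)&(c[...,1]<60)&(c[...,2]<60)
print(m.sum())
for lo,hi in ((.16,.175),(.175,.19),(.19,.205),(.205,.23)):
    k=m&(W[...,2]>lo)&(W[...,2]<=hi)
    if k.any(): print(lo,k.sum(),W[k].mean(0).round(4),W[k].min(0).round(4),W[k].max(0).round(4))
# plates
sub[:]=0;sub[170:300,285:350]=1
k=sub&(W[...,2]>.12)&~m;print('plates',W[k].min(0),W[k].max(0))
# boards line
sub[:]=0;sub[380:425,300:335]=1
k=sub&(abs(W[...,2]-.098)<.005);print('board',k.sum(),W[k].mean(0),W[k].min(0),W[k].max(0))
```

```text
733
0.16 2 [ 0.4429 -0.2734  0.173 ] [ 0.4421 -0.2737  0.1714] [ 0.4438 -0.2731  0.1746]
0.175 22 [ 0.4421 -0.2735  0.1837] [ 0.4388 -0.2739  0.1772] [ 0.4439 -0.2732  0.1899]
0.19 48 [ 0.4422 -0.2737  0.1992] [ 0.4378 -0.275   0.1905] [ 0.446  -0.273   0.2049]
0.205 559 [ 0.4418 -0.2796  0.214 ] [ 0.4359 -0.2882  0.2051] [ 0.4472 -0.273   0.2169]
plates [ 0.42750084 -0.33310352  0.1211895 ] [ 0.45462493 -0.26312217  0.21318888]
board 583 [ 0.42790631 -0.45384662  0.09866758] [ 0.42027674 -0.48015433  0.09704997] [ 0.43526209 -0.42827387  0.10065408]
```

Emit:
send_rows(
  steps=[
    {"dx": -0.1, "dy": -0.3, "dz": 3.4, "gripper": 0.6},
    {"dx": -0.1, "dy": -0.3, "dz": 6.8, "gripper": 0.4},
    {"dx": -0.1, "dy": -0.3, "dz": 6.8, "gripper": 0.3},
    {"dx": -0.1, "dy": -0.3, "dz": 6.8, "gripper": 0.2},
    {"dx": -0.1, "dy": -0.3, "dz": 6.8, "gripper": 0},
  ],
  force=20,
)

```text
validation failed for argument at $.st...
```

Emit:
send_rows(
  steps=[
    {"gripper": 0},
    {"gripper": 0},
  ],
)

```text
validation failed for argument at $.st...
```

Run:
```python
from h import *
d=np.array([-.076,-.997]);piv=np.array([.4427,-.281])
for th in (0,.3,.6,.85,1.1,1.15):
    p=piv-d*.066*np.sin(th); print(th);go(p[0],p[1],.140+.066*np.cos(th)+.006,-4.36)
```

```text
0
t 1.15 tcp [ 0.4444 -0.2823  0.2801] tool-y ang -4.5 z [-0.  0. -1.] F [ 0.2 -0.8  1.1] grip 0.0853 0.0 j [ 0.73  0.23 -0.33  1.86  0.08  1.06  0.29]
dxyz cm [ 0.12 -0.18  6.81] yaw -0.14
0.3
t 1.15 tcp [ 0.4444 -0.2823  0.2801] tool-y ang -4.5 z [-0.  0. -1.] F [ 0.2 -0.8  1.1] grip 0.0853 0.0 j [ 0.73  0.23 -0.33  1.86  0.08  1.06  0.29]
dxyz cm [ 2.07 -0.18  7.1 ] yaw -0.14
0.6
t 1.15 tcp [ 0.4444 -0.2823  0.2801] tool-y ang -4.5 z [-0.  0. -1.] F [ 0.2 -0.8  1.1] grip 0.0853 0.0 j [ 0.73  0.23 -0.33  1.86  0.08  1.06  0.29]
dxyz cm [ 3.84 -0.19  7.96] yaw -0.14
0.85
t 1.15 tcp [ 0.4444 -0.2823  0.2801] tool-y ang -4.5 z [-0.  0. -1.] F [ 0.2 -0.8  1.1] grip 0.0853 0.0 j [ 0.73  0.23 -0.33  1.86  0.08  1.06  0.29]
dxyz cm [ 5.07 -0.19  9.05] yaw -0.14
1.1
t 1.15 tcp [ 0.4444 -0.2823  0.2801] tool-y ang -4.5 z [-0.  0. -1.] F [ 0.2 -0.8  1.1] grip 0.0853 0.0 j [ 0.73  0.23 -0.33  1.86  0.08  1.06  0.29]
dxyz cm [ 6.   -0.19 10.42] yaw -0.14
1.15
t 1.15 tcp [ 0.4444 -0.2823  0.2801] tool-y ang -4.5 z [-0.  0. -1.] F [ 0.2 -0.8  1.1] grip 0.0853 0.0 j [ 0.73  0.23 -0.33  1.86  0.08  1.06  0.29]
dxyz cm [ 6.14 -0.19 10.71] yaw -0.14
```

The rows without `yaw` were refused, so I'm giving every key.

Emit:
send_rows(
  steps=[
    {"dx": 0.1, "dy": -0.2, "dz": 3.4, "yaw": 0, "gripper": 0.6},
    {"dx": 0.1, "dy": -0.2, "dz": 6.8, "yaw": 0, "gripper": 0.4},
    {"dx": 0.1, "dy": -0.2, "dz": 6.8, "yaw": 0, "gripper": 0.3},
    {"dx": 0.1, "dy": -0.2, "dz": 6.8, "yaw": 0, "gripper": 0.2},
    {"dx": 0.1, "dy": -0.2, "dz": 6.8, "yaw": 0, "gripper": 0},
  ],
  force=20,
)

```text
clock: 1.78
tcp_pos: [0.4427, -0.2837, 0.2138]
orientation: [2.309, 2.126, 0.001]
contact_force: [0.7, -1.3, -0.1]
grip_width: 0.0115
gripper_force: 24.2
```

Emit:
send_rows(
  steps=[
    {"dx": 1.44, "dy": 0, "dz": 0.16, "yaw": 0, "gripper": 0},
    {"dx": 2.81, "dy": 0, "dz": 0.63, "yaw": 0, "gripper": 0},
    {"dx": 4.05, "dy": 0, "dz": 1.39, "yaw": 0, "gripper": 0},
    {"dx": 5.09, "dy": 0, "dz": 2.4, "yaw": 0, "gripper": 0},
    {"dx": 5.7, "dy": 0, "dz": 3.3, "yaw": 0, "gripper": 0},
  ],
)

```text
clock: 2.4
tcp_pos: [0.4475, -0.2261, 0.1813]
orientation: [2.308, 2.127, 0.001]
contact_force: [-2.8, 0.8, 8.6]
grip_width: 0.0112
gripper_force: 30.3
```

Run:
```python
from h import *
d=np.array([-.076,-.997]);piv=np.array([.4427,-.282])
for th in (1.1,1.15):
    p=piv-d*.066*np.sin(th); print(th);go(p[0],p[1],.140+.066*np.cos(th)+.006,-4.36)
```

```text
1.1
t 2.4 tcp [ 0.4475 -0.2261  0.1813] tool-y ang -4.68 z [ 0.002 -0.002 -1.   ] F [-2.8  0.8  8.6] grip 0.0112 30.3 j [ 0.63  0.31 -0.34  2.02  0.14  0.83  0.13]
dxyz cm [ 0.27 -0.06  0.53] yaw -0.32
1.15
t 2.4 tcp [ 0.4475 -0.2261  0.1813] tool-y ang -4.68 z [ 0.002 -0.002 -1.   ] F [-2.8  0.8  8.6] grip 0.0112 30.3 j [ 0.63  0.31 -0.34  2.02  0.14  0.83  0.13]
dxyz cm [ 0.42 -0.06  0.83] yaw -0.32
```

Emit:
send_rows(
  steps=[
    {"dx": 0.25, "dy": 0, "dz": 0.4, "yaw": 0, "gripper": 0},
    {"dx": 0.35, "dy": 0, "dz": 0.7, "yaw": 0, "gripper": 0},
    {"dx": 0.35, "dy": 0, "dz": 0.7, "yaw": 0, "gripper": 0},
  ],
)

```text
clock: 2.78
tcp_pos: [0.4478, -0.222, 0.1738]
orientation: [2.308, 2.129, 0.001]
contact_force: [-0.1, 3.5, 5.0]
grip_width: 0.0114
gripper_force: 30.5
```

Run:
```python
from h import *
go(.45,-.223,.176,-4.36)
f=grab('wrist');g=grab('scene');save(np.hstack([f['color'][::,120:520],g['color'][180:420,180:420].repeat(2,0).repeat(2,1)])[:480,:800],'w2.png')
```

```text
t 2.775 tcp [ 0.4478 -0.222   0.1738] tool-y ang -4.64 z [ 0.002 -0.001 -1.   ] F [-0.1  3.5  5. ] grip 0.0114 30.5 j [ 0.63  0.32 -0.35  2.03  0.15  0.82  0.12]
dxyz cm [-0.08  0.23 -0.22] yaw -0.28
```

View pics/w2.png

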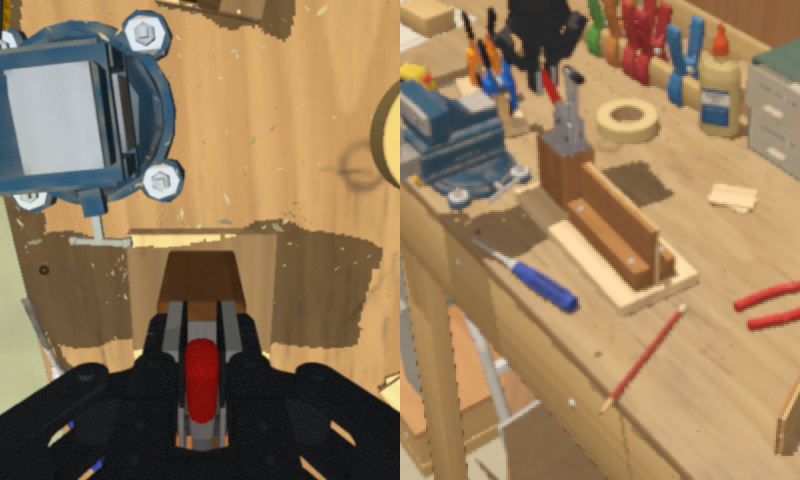

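The lever is well back. The arm stands upright with the foot up, at about (572,75) in the right half, and the boards are in place. I'll press on a little more to confirm the stop.

Emit:
send_rows(
  steps=[
    {"dx": 0.1, "dy": 0, "dz": 0.2, "yaw": 0, "gripper": 0},
    {"dx": 0.2, "dy": 0, "dz": 0.4, "yaw": 0, "gripper": 0},
    {"dx": 0.2, "dy": 0, "dz": 0.4, "yaw": 0, "gripper": 0},
  ],
)

```text
clock: 3.25
tcp_pos: [0.448, -0.2203, 0.1698]
orientation: [2.308, 2.128, 0.001]
contact_force: [-1.1, 1.9, 6.0]
grip_width: 0.0114
gripper_force: 31.2
```

Emit:
send_rows(
  steps=[
    {"dx": 0.1, "dy": 0, "dz": 0.25, "yaw": 0, "gripper": 0},
    {"dx": 0.1, "dy": 0, "dz": 0.4, "yaw": 0, "gripper": 0},
    {"dx": 0.1, "dy": 0, "dz": 0.4, "yaw": 0, "gripper": 0},
  ],
)

```text
clock: 3.62
tcp_pos: [0.4484, -0.2202, 0.1688]
orientation: [2.308, 2.125, -0.0]
contact_force: [-12.3, 4.7, 34.8]
grip_width: 0.0115
gripper_force: 35.5
```

Run:
```python
from h import *
go(.45,-.223,.176,-4.36)
d=np.array([-.076,-.997]);piv=np.array([.4427,-.282])
for n in('scene','top','wrist'):
    f=grab(n);W=cloud(f);c=f['color'].astype(int)
    m=(c[...,0]>100)&(c[...,1]<60)&(c[...,2]<60)&(W[...,2]>.14)&(W[...,1]>-.32)&(W[...,1]<-.18)&(W[...,0]>.40)&(W[...,0]<.48)
    p=W[m]
    if len(p)>8:
        s=(p[:,:2]-piv)@d; q=np.c_[s,p[:,2]-.14];mm=q.mean(0);v=np.linalg.svd(q-mm)[2][0]
        print(n,len(p),mm.round(4),'dir angle from up',np.degrees(np.arctan2(abs(v[0]),abs(v[1]))),'pt angle',np.degrees(np.arctan2(-mm[0],mm[1])),q.min(0),q.max(0))
    k=(W[...,2]>.17)&(W[...,2]<.235)&(W[...,0]>.40)&(W[...,0]<.48)&(W[...,1]<-.295)&(W[...,1]>-.40)
    if k.any(): print('arm',k.sum(),((W[k][:,:2]-piv)@d-.08).mean(),W[k][:,2].max())
```

```text
t 3.625 tcp [ 0.4484 -0.2202  0.1688] tool-y ang -4.72 z [ 0.003 -0.003 -1.   ] F [-12.3   4.7  34.8] grip 0.0115 35.5 j [ 0.62  0.32 -0.34  2.04  0.15  0.8   0.11]
dxyz cm [-0.27  0.19 -0.72] yaw -0.36
scene 58 [-0.0398  0.0246] dir angle from up 62.09719295175864 pt angle 58.33708001093927 [-0.05983908  0.01195645] [-0.0175307   0.03857323]
arm 91 -0.059193796086145854 0.2233701058274398
arm 38 -0.05634299178814446 0.22552906633862427
wrist 2516 [-0.0526  0.0326] dir angle from up 71.0084139443202 pt angle 58.1987674444415 [-0.0696051   0.01560139] [-0.01922626  0.04088544]
```

The stop is reached: vertical force rose to 35 N, and the lever's direction is about 62°, which is 1.1 rad. Now I'll ease off, open and lift.

Emit:
send_rows(
  steps=[
    {"dx": -0.1, "dy": 0, "dz": -0.35, "yaw": 0, "gripper": 0},
    {"dx": -0.1, "dy": 0, "dz": -0.35, "yaw": 0, "gripper": 0.5},
    {"dx": -0.1, "dy": 0, "dz": -0.35, "yaw": 0, "gripper": 0.6},
    {"dx": -0.1, "dy": 0, "dz": -0.35, "yaw": 0, "gripper": 0.6},
    {"dx": 0.4, "dy": 0, "dz": -3, "yaw": 0, "gripper": 0.6},
  ],
)

```text
clock: 4.4
tcp_pos: [0.446, -0.2153, 0.1927]
orientation: [-2.308, -2.125, 0.003]
contact_force: [0.3, -1.2, -0.5]
grip_width: 0.0512
gripper_force: 0.0
```

Run:
```python
from h import *
go(.4937,.0295,.25,-14.56)
```

```text
t 4.4 tcp [ 0.446  -0.2153  0.1927] tool-y ang -4.71 z [-0.004  0.002 -1.   ] F [ 0.3 -1.2 -0.5] grip 0.0512 0.0 j [ 0.63  0.29 -0.35  2.02  0.13  0.86  0.12]
dxyz cm [24.79  2.72 -5.7 ] yaw 9.85
```

Emit:
send_rows(
  steps=[
    {"dx": 2, "dy": 0.2, "dz": -5, "yaw": 0, "gripper": 1},
    {"dx": 7.5, "dy": 0.8, "dz": -6.5, "yaw": 2, "gripper": 1},
    {"dx": 13, "dy": 1.5, "dz": -6.5, "yaw": 4, "gripper": 1},
    {"dx": 18.5, "dy": 2.1, "dz": -6.5, "yaw": 7, "gripper": 1},
    {"dx": 22, "dy": 2.5, "dz": -6.5, "yaw": 9.8, "gripper": 1},
  ],
)

```text
clock: 5.03
tcp_pos: [0.4905, 0.0047, 0.2593]
orientation: [-2.482, -1.925, -0.001]
contact_force: [1.2, -0.2, -1.1]
grip_width: 0.0854
gripper_force: 0.0
```

Run:
```python
from h import *
f=grab('wrist');save(f['color'],'w3.png')
g=grab('top');W=cloud(g);hsv=cv2.cvtColor(g['color'],cv2.COLOR_RGB2HSV);c=g['color'].astype(int)
m=(c[...,0]>130)&(c[...,1]<70)&(c[...,2]<70)&(W[...,1]<-.17)&(W[...,1]>-.33)&(W[...,0]<.5)&(W[...,0]>.38);print('lever',m.sum(),W[m].mean(0).round(4),W[m].max(0).round(4))
d=np.array([-.076,-.997]);piv=np.array([.4427,-.282])
s=(W[...,:2]-piv)@d; z=W[...,2];x=W[...,0]
m=(x>.415)&(x<.46)&(s>.03)&(s<.25)&(abs(z-.098)<.006);p=W[m]
cc=p[:,:2].mean(0);v=np.linalg.svd(p[:,:2]-cc)[2][0];v*=np.sign(-v[1])
print('board',m.sum(),cc.round(4),v.round(4),s[m].min(),s[m].max(),z[m].mean())
m=m&(s>.09)&(s<.13);
# pencil line: brightness along s
for b in np.arange(.045,.205,.004):
    q=(x>.415)&(x<.46)&(abs(s-b)<.002)&(abs(z-.098)<.006)
    print(round(b,3),q.sum(),round(float(np.median(hsv[...,2][q])),0) if q.any() else '',end='; ')
go(.4937,.0295,.25,-14.56)
```

```text
lever 47 [ 0.4469 -0.2401  0.1695] [ 0.4513 -0.2195  0.1823]
board 234 [ 0.4344 -0.4064] [-0.079  -0.9969] 0.04432433581270697 0.20432044625600337 0.09801132677913542
0.045 5 195.0; 0.049 8 188.0; 0.053 5 193.0; 0.057 6 196.0; 0.061 4 198.0; 0.065 7 200.0; 0.069 4 192.0; 0.073 7 184.0; 0.077 7 184.0; 0.081 4 187.0; 0.085 5 188.0; 0.089 4 195.0; 0.093 7 200.0; 0.097 5 185.0; 0.101 7 186.0; 0.105 8 183.0; 0.109 4 178.0; 0.113 6 184.0; 0.117 4 197.0; 0.121 7 199.0; 0.125 5 180.0; 0.129 5 173.0; 0.133 9 188.0; 0.137 2 188.0; 0.141 6 190.0; 0.145 6 194.0; 0.149 5 186.0; 0.153 9 180.0; 0.157 6 177.0; 0.161 8 190.0; 0.165 3 192.0; 0.169 7 195.0; 0.173 5 187.0; 0.177 5 194.0; 0.181 8 179.0; 0.185 5 170.0; 0.189 8 188.0; 0.193 4 190.0; 0.197 7 198.0; 0.201 5 191.0; t 5.125 tcp [0.4908 0.0066 0.2594] tool-y ang -14.12 z [ 0.001  0.002 -1.   ] F [-0.1 -0.4  0.2] grip 0.0858 0.0 j [ 0.3   0.21 -0.5   1.95  0.11  1.01 -0.5 ]
dxyz cm [ 2.29 -0.28  0.95] yaw 0.44
```

View pics/w3.png

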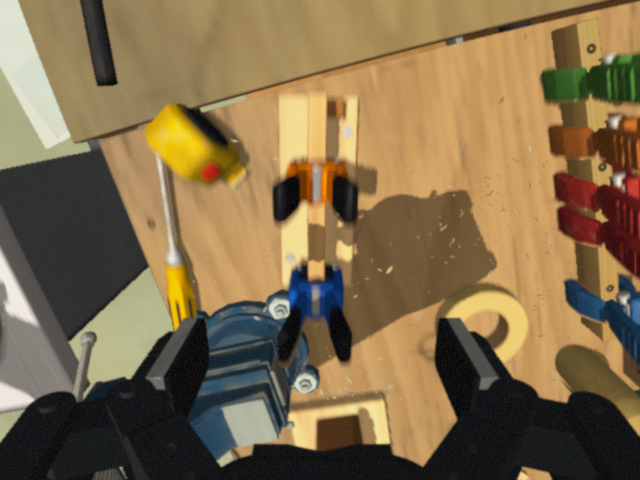

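The wrist view shows the orange clamp at (316,190), its handle ends at about (287,200) and (347,200). The blue clamp is nearer, at (315,300), and both are square in the image. Measuring the handles from wrist depth next.

Run:
```python
from h import *
f=load('wrist');W=cloud(f)
u,v=np.meshgrid(np.arange(640),np.arange(480))
z=W[...,2]
T=[]
for n,(a,b) in {'L':(268,312),'R':(320,362)}.items():
    m=(u>a)&(u<b)&(v>150)&(v<230)&(z>.125)&(z<.165)
    p=W[m];print(n,len(p),p.mean(0).round(4),'zmax',p[:,2].max().round(4));t=p[p[:,2]>.150];T.append(t.mean(0));print(len(t),T[-1].round(4))
print('mid',((T[0]+T[1])/2).round(4),'dir',np.degrees(np.arctan2(*(T[1]-T[0])[[1,0]])), np.linalg.norm(T[1]-T[0]))
m=(u>295)&(u<335)&(v>90)&(v<270)&(abs(z-.07)<.004);p=W[m][:,:2];c=p.mean(0);d=np.linalg.svd(p-c)[2][0];d*=np.sign(-d[1]);print('batten',m.sum(),c.round(4),d.round(4),np.degrees(np.arctan2(d[0],-d[1])))
```

```text
L 1101 [0.4753 0.0376 0.1463] zmax 0.1549
620 [0.4728 0.037  0.1525]
R 1053 [0.5099 0.0284 0.1467] zmax 0.1551
612 [0.5115 0.0266 0.1524]
mid [0.4921 0.0318 0.1524] dir -14.983405814810414 0.04010051780438874
batten 2319 [0.4918 0.0313] [-0.2592 -0.9658] -15.025334907926117
```

Emit:
send_rows(
  steps=[
    {"dx": 2.4, "dy": -0.42, "dz": 2, "yaw": 0.7, "gripper": 1},
    {"dx": 2.4, "dy": -0.42, "dz": 6, "yaw": 0.7, "gripper": 1},
    {"dx": 2.4, "dy": -0.42, "dz": 10, "yaw": 0.7, "gripper": 1},
    {"dx": 2.4, "dy": -0.42, "dz": 11.9, "yaw": 0.7, "gripper": 1},
    {"dx": 2.4, "dy": -0.42, "dz": 11.9, "yaw": 0.7, "gripper": 0.75},
  ],
  force=28,
)

```text
clock: 5.75
tcp_pos: [0.4911, 0.0251, 0.1388]
orientation: [-2.494, -1.907, 0.005]
contact_force: [0.3, -0.2, -0.3]
grip_width: 0.0695
gripper_force: 0.0
```

Run:
```python
from h import *
go(.4926,.031,.14,-14.8)
```

```text
t 5.75 tcp [0.4911 0.0251 0.1388] tool-y ang -15.2 z [-0.004 -0.    -1.   ] F [ 0.3 -0.2 -0.3] grip 0.0695 0.0 j [ 0.21  0.38 -0.47  2.06  0.24  0.76 -0.67]
dxyz cm [ 0.61 -0.01 -0.12] yaw -0.4
```

Emit:
send_rows(
  steps=[
    {"dx": 0.5, "dy": 0, "dz": -0.1, "yaw": -0.2, "gripper": 0.75},
    {"dx": 0.5, "dy": 0, "dz": -0.1, "yaw": -0.2, "gripper": 0.68},
  ],
)

```text
clock: 6.0
tcp_pos: [0.4946, 0.0314, 0.1425]
orientation: [2.491, 1.913, 0.003]
contact_force: [1.1, -0.8, -0.2]
grip_width: 0.0579
gripper_force: 0.0
```

Run:
```python
from h import *
go(.4926,.031,.14,-14.8)
```

```text
t 6.0 tcp [0.4946 0.0314 0.1425] tool-y ang -14.95 z [ 0.002  0.    -1.   ] F [ 1.1 -0.8 -0.2] grip 0.0579 0.0 j [ 0.2   0.37 -0.47  2.06  0.24  0.76 -0.68]
dxyz cm [-0.09 -0.19  0.25] yaw -0.15
```

Emit:
send_rows(
  steps=[
    {"dx": 0, "dy": -0.1, "dz": 0.15, "yaw": 0, "gripper": 0.5},
    {"dx": 0, "dy": -0.1, "dz": 0.15, "yaw": 0, "gripper": 0.3},
    {"dx": 0, "dy": -0.1, "dz": 0.15, "yaw": 0, "gripper": 0},
    {"dx": 0, "dy": -0.1, "dz": 0.15, "yaw": 0, "gripper": 0},
    {"dx": 0, "dy": -0.1, "dz": 0.15, "yaw": 0, "gripper": 0},
  ],
  force=28,
)

```text
clock: 6.62
tcp_pos: [0.494, 0.032, 0.1425]
orientation: [2.49, 1.912, 0.005]
contact_force: [-3.2, 0.4, 19.3]
grip_width: 0.0258
gripper_force: 26.4
```

Run:
```python
from h import *
go(.4926,.031,.14,-14.8)
f=grab('wrist');save(f['color'],'w4.png')
```

```text
t 6.625 tcp [0.494  0.032  0.1425] tool-y ang -14.96 z [ 0.004  0.    -1.   ] F [-3.2  0.4 19.3] grip 0.0258 26.4 j [ 0.2   0.37 -0.47  2.06  0.24  0.76 -0.68]
dxyz cm [-0.14 -0.11  0.25] yaw -0.16
```

Emit:
send_rows(
  steps=[
    {"dx": 0, "dy": 0, "dz": -0.4, "yaw": 0, "gripper": 0},
    {"dx": 0, "dy": 0, "dz": -1.2, "yaw": 0, "gripper": 0},
    {"dx": 0, "dy": 0, "dz": -3, "yaw": 0, "gripper": 0},
    {"dx": 0, "dy": 0, "dz": -6, "yaw": 0, "gripper": 0},
    {"dx": 0, "dy": 0, "dz": -10, "yaw": 0, "gripper": 0},
  ],
)

```text
clock: 7.3
tcp_pos: [0.4917, 0.0309, 0.2402]
orientation: [-2.491, -1.912, 0.003]
contact_force: [0.4, 0.6, -1.0]
grip_width: 0.0256
gripper_force: 27.8
```

Run:
```python
from h import *
go(.48,-.05,.36,-4.36)
f=grab('wrist');g=grab('scene');save(np.vstack([f['color'][220:480],g['color'][120:360,120:440].repeat(2,0).repeat(2,1)[:340]]),'w5.png')
```

```text
t 7.3 tcp [0.4917 0.0309 0.2402] tool-y ang -14.97 z [-0.002 -0.    -1.   ] F [ 0.4  0.6 -1. ] grip 0.0256 27.8 j [ 0.26  0.24 -0.51  1.97  0.14  0.97 -0.58]
dxyz cm [ -8.12   0.93 -11.98] yaw -10.61
```

View pics/w5.png

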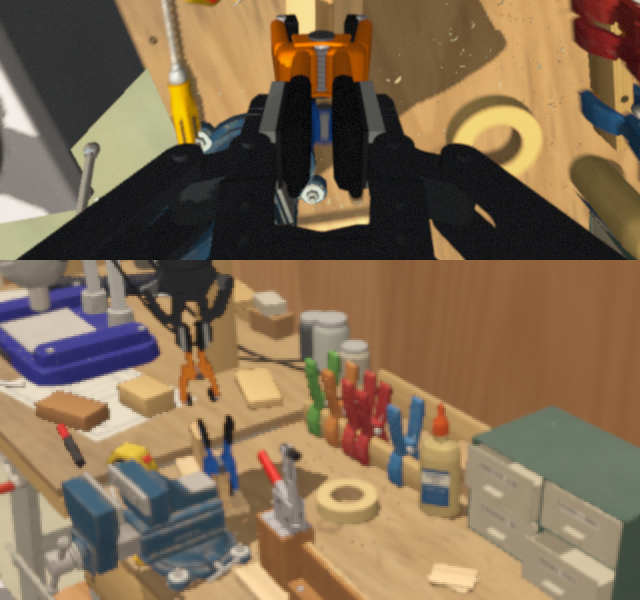

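The clamp is held upright and wide open in the gripper: in the scene half, its handles are at about (195,335) and its jaws at (200,395). Now I'll carry it high over to the boards.

Emit:
send_rows(
  steps=[
    {"dx": 0, "dy": 0, "dz": -5, "yaw": 0, "gripper": 0},
    {"dx": -3, "dy": 0.4, "dz": -9, "yaw": -1, "gripper": 0},
    {"dx": -8, "dy": 1, "dz": -12, "yaw": -2, "gripper": 0},
    {"dx": -13, "dy": 1.7, "dz": -12, "yaw": -3, "gripper": 0},
    {"dx": -18, "dy": 2.3, "dz": -12, "yaw": -5, "gripper": 0},
  ],
)

```text
clock: 8.02
tcp_pos: [0.4677, -0.1504, 0.3597]
orientation: [2.405, 2.021, -0.0]
contact_force: [0.9, 0.1, -1.0]
grip_width: 0.0257
gripper_force: 28.0
```

Run:
```python
from h import *
go(.4347,-.391,.36,-4.4)
```

```text
t 8.025 tcp [ 0.4677 -0.1504  0.3597] tool-y ang -9.93 z [ 0. -0. -1.] F [ 0.9  0.1 -1. ] grip 0.0257 28.0 j [ 0.53  0.11 -0.38  1.82  0.04  1.22 -0.03]
dxyz cm [-2.427e+01  9.000e-01 -2.000e-02] yaw -5.53
```

Emit:
send_rows(
  steps=[
    {"dx": -5, "dy": 0.2, "dz": 0, "yaw": -1, "gripper": 0},
    {"dx": -10, "dy": 0.4, "dz": 0, "yaw": -2, "gripper": 0},
    {"dx": -15, "dy": 0.6, "dz": 0, "yaw": -4, "gripper": 0},
    {"dx": -20, "dy": 0.8, "dz": 0, "yaw": -5.5, "gripper": 0},
    {"dx": -24.2, "dy": 0.9, "dz": 0, "yaw": -5.5, "gripper": 0},
  ],
)

```text
clock: 8.65
tcp_pos: [0.4342, -0.3905, 0.3589]
orientation: [-2.307, -2.131, 0.001]
contact_force: [0.4, -0.2, -1.2]
grip_width: 0.0254
gripper_force: 28.0
```

Emit:
send_rows(
  steps=[
    {"dx": 0, "dy": 0, "dz": 4, "yaw": 0, "gripper": 0},
    {"dx": 0, "dy": 0, "dz": 6.5, "yaw": 0, "gripper": 0},
    {"dx": 0, "dy": 0, "dz": 6.5, "yaw": 0, "gripper": 0},
    {"dx": 0, "dy": 0, "dz": 6.5, "yaw": 0, "gripper": 0},
  ],
)

```text
clock: 9.15
tcp_pos: [0.4356, -0.3888, 0.2956]
orientation: [2.306, 2.133, 0.0]
contact_force: [-0.3, 0.1, -0.5]
grip_width: 0.0255
gripper_force: 28.0
```

Run:
```python
from h import *
go(.4347,-.391,.29,-4.4)
f=grab('wrist');g=grab('scene');h=grab('top');save(np.vstack([f['color'][220:480],g['color'][160:330,150:470].repeat(2,0).repeat(2,1)]),'w6.png')
go(.4347,-.391,.29,-4.4)
for n,F in(('scene',g),('top',h),('wrist',f)):
    W=cloud(F);c=cv2.cvtColor(F['color'],cv2.COLOR_RGB2HSV)
    m=(c[...,0]>5)&(c[...,0]<16)&(c[...,1]>220)&(c[...,2]>90)&(W[...,2]>.13)&(W[...,2]<.30)&(abs(W[...,1]+.391)<.04)&(abs(W[...,0]-.435)<.05)
    p=W[m];print(n,len(p),p.mean(0).round(4) if len(p) else '',p.min(0).round(4) if len(p) else '',p.max(0).round(4) if len(p) else '')
    z=W[...,2];m=(abs(z-.098)<.005)&(abs(W[...,0]-.435)<.025)&(W[...,1]<-.34)&(W[...,1]>-.49);p=W[m][:,:2]
    if len(p)>20:
        q=p.mean(0);d=np.linalg.svd(p-q)[2][0];d*=np.sign(-d[1]);print(' board',len(p),q.round(4),d.round(4),'x at mark',(q[0]+(-.391-q[1])*d[0]/d[1]).round(4),'ymin',p[:,1].min())
```

```text
t 9.15 tcp [ 0.4356 -0.3888  0.2956] tool-y ang -4.47 z [ 0.001 -0.001 -1.   ] F [-0.3  0.1 -0.5] grip 0.0255 28.0 j [ 0.79  0.3  -0.21  1.72  0.07  1.12  0.48]
dxyz cm [-0.23 -0.08  0.56] yaw -0.07
t 9.3 tcp [ 0.4359 -0.3889  0.2962] tool-y ang -4.46 z [ 0.002 -0.001 -1.   ] F [ 0.  -0.1 -1.6] grip 0.0259 28.0 j [ 0.79  0.3  -0.21  1.72  0.07  1.12  0.48]
dxyz cm [-0.22 -0.1   0.62] yaw -0.06
scene 0   
 board 226 [ 0.4322 -0.419 ] [-0.0746 -0.9972] x at mark 0.4343 ymin -0.48895674253034144
top 0   
wrist 4006 [ 0.435  -0.3814  0.2417] [ 0.4082 -0.404   0.1991] [ 0.4622 -0.3739  0.2759]
 board 1460 [ 0.4338 -0.3792] [-0.082  -0.9966] x at mark 0.4328 ymin -0.4847557245433396
```

View pics/w6.png

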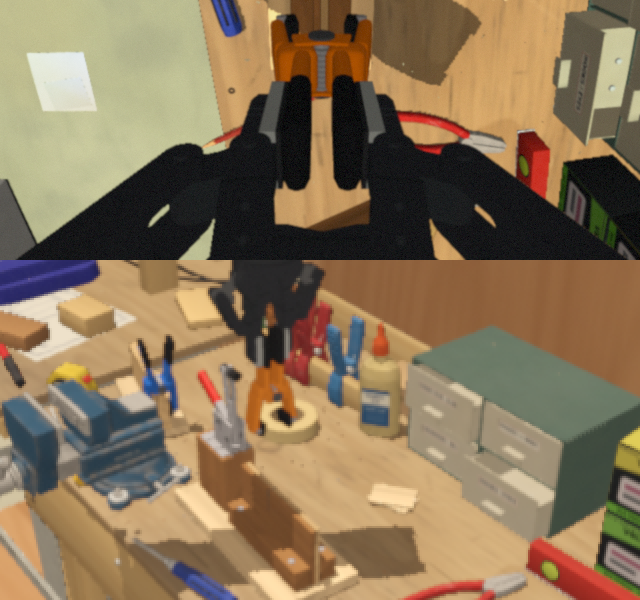

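The wrist half shows the open jaws with the boards' edge running between them, at (320,20). The scene half shows the clamp at about (270,400), above the boards. I'll fix clamp against boards in each camera.

Run:
```python
from h import *
e=np.array([.997,-.077]);d=np.array([-.077,-.997])
for n in('scene','top','wrist'):
    F=load(n);W=cloud(F);c=cv2.cvtColor(F['color'],cv2.COLOR_RGB2HSV)
    P=W[...,:2]-np.array([.4347,-.391]);s=P@e;t=P@d;z=W[...,2]
    for lo,hi in((.17,.19),(.19,.21),(.21,.225),(.225,.245),(.245,.27)):
        m=(z>lo)&(z<hi)&(abs(s)<.06)&(abs(t)<.035)
        if m.sum()>3: print(n,lo,m.sum(),'s',s[m].min().round(4),s[m].max().round(4),'t',t[m].min().round(4),t[m].max().round(4),'z',z[m].min().round(4),'hue',np.median(c[...,0][m]))
    # board edges in each camera, near mark
    m=(abs(z-.098)<.004)&(abs(s)<.02)&(abs(t)<.1);print(n,'board',m.sum(),'s5/95',np.percentile(s[m],[3,97]).round(4) if m.any() else '', 't',t[m].min(),t[m].max())
# pencil line in wrist & scene colour along t
    v=c[...,2].astype(float)
    out=[]
    for b in np.arange(-.08,.09,.003):
        k=m&(abs(t-b)<.0015)&(abs(s)<.006)
        out.append((round(b,3),int(v[k].min()) if k.sum()>2 else -1))
    print(out)
```

```text
scene 0.17 25 s -0.0277 0.0235 t -0.0085 0.0131 z 0.1834 hue 16.0
scene 0.19 148 s -0.0287 0.0301 t -0.0119 0.0161 z 0.1901 hue 14.0
scene 0.21 71 s -0.0271 0.0268 t -0.0094 0.0147 z 0.21 hue 14.0
scene 0.225 195 s -0.0237 0.0246 t -0.0101 0.0183 z 0.2254 hue 14.0
scene 0.245 145 s -0.0175 0.0174 t -0.0107 0.0155 z 0.245 hue 13.0
scene board 286 s5/95 [-0.0154  0.0138] t -0.0987918418284071 0.09847217936076978
[(np.float64(-0.08), 123), (np.float64(-0.077), -1), (np.float64(-0.074), -1), (np.float64(-0.071), -1), (np.float64(-0.068), -1), (np.float64(-0.065), -1), (np.float64(-0.062), -1), (np.float64(-0.059), 186), (np.float64(-0.056), -1), (np.float64(-0.053), 204), (np.float64(-0.05), -1), (np.float64(-0.047), 188), (np.float64(-0.044), 183), (np.float64(-0.041), 215), (np.float64(-0.038), 191), (np.float64(-0.035), 141), (np.float64(-0.032), 127), (np.float64(-0.029), 136), (np.float64(-0.026), -1), (np.float64(-0.023), 117), (np.float64(-0.02), 120), (np.float64(-0.017), 117), (np.float64(-0.014), 138), (np.float64(-0.011), 117), (np.float64(-0.008), 119), (np.float64(-0.005), 1
[... 3510 characters left out ...]
6), (np.float64(0.007), 97), (np.float64(0.01), 95), (np.float64(0.013), 95), (np.float64(0.016), 96), (np.float64(0.019), 96), (np.float64(0.022), 96), (np.float64(0.025), 96), (np.float64(0.028), 76), (np.float64(0.031), -1), (np.float64(0.034), -1), (np.float64(0.037), -1), (np.float64(0.04), -1), (np.float64(0.043), -1), (np.float64(0.046), -1), (np.float64(0.049), -1), (np.float64(0.052), -1), (np.float64(0.055), -1), (np.float64(0.058), -1), (np.float64(0.061), -1), (np.float64(0.064), -1), (np.float64(0.067), -1), (np.float64(0.07), -1), (np.float64(0.073), -1), (np.float64(0.076), -1), (np.float64(0.079), -1), (np.float64(0.082), -1), (np.float64(0.085), -1), (np.float64(0.088), -1)]
```

The pencil line reads at my mark estimate (t of about 0). The clamp sits about 1 mm to +x of the boards' centre in both cameras. I'll correct that and lower.

Emit:
send_rows(
  steps=[
    {"dx": 0, "dy": -0.1, "dz": 2, "yaw": 0, "gripper": 0},
    {"dx": 0, "dy": -0.1, "dz": 4, "yaw": 0, "gripper": 0},
    {"dx": 0, "dy": -0.1, "dz": 6, "yaw": 0, "gripper": 0},
    {"dx": 0, "dy": -0.1, "dz": 7.3, "yaw": 0, "gripper": 0},
    {"dx": 0, "dy": -0.1, "dz": 7.3, "yaw": 0, "gripper": 0},
  ],
)

```text
clock: 9.93
tcp_pos: [0.4341, -0.3883, 0.2215]
orientation: [-2.306, -2.133, 0.0]
contact_force: [0.7, -0.1, -1.6]
grip_width: 0.0255
gripper_force: 28.0
```

```bash
cat > chk.py <<'E'
from h import *
e=np.array([.997,-.077]);d=np.array([-.077,-.997])
go(.4339,-.390,.1765,-4.4)
zt=status.get_obs()['tcp_pos'][2]
for n in('scene','wrist'):
    F=grab(n);W=cloud(F);c=cv2.cvtColor(F['color'],cv2.COLOR_RGB2HSV)
    P=W[...,:2]-np.array([.4347,-.391]);s=P@e;t=P@d;z=W[...,2]
    o=(c[...,1]>190)&(c[...,0]>9)&(c[...,0]<17)
    for lo,hi in((-.106,-.086),(-.086,-.071),(-.071,-.051),(-.051,-.026)):
        m=(z>zt+lo)&(z<zt+hi)&(abs(s)<.06)&(abs(t)<.035)&((abs(s)>.012)|(z>.102))
        if m.sum()>3: print(n,lo,m.sum(),'s',s[m].min().round(4),s[m].max().round(4),'t',t[m].min().round(4),t[m].max().round(4),'z',z[m].min().round(4))
    m=(abs(z-.098)<.004)&(abs(s)<.012)&(abs(t)<.1);v=c[...,2]
    if m.sum()>20:
        p=np.c_[s,t][m];k=np.polyfit(p[:,1],p[:,0],1);print(n,'board s at mark',k[1].round(4),'slope deg',np.degrees(k[0]).round(2),m.sum())
E
python3 chk.py
```

```text
t 9.925 tcp [ 0.4341 -0.3883  0.2215] tool-y ang -4.47 z [-0.001  0.001 -1.   ] F [ 0.7 -0.1 -1.6] grip 0.0255 28.0 j [ 0.78  0.37 -0.2   1.81  0.09  0.97  0.47]
dxyz cm [-0.17 -0.    4.5 ] yaw -0.07
scene -0.106 135 s -0.0305 0.0273 t -0.0134 0.0146 z 0.1159
scene -0.086 67 s -0.0278 0.0233 t -0.0123 0.014 z 0.1356
scene -0.071 182 s -0.0251 0.0222 t -0.0114 0.0197 z 0.1511
scene -0.051 119 s -0.0207 0.0169 t -0.0135 0.0133 z 0.1706Traceback (most recent call last):
  File "chk.py", line 14, in <module>
    p=np.c_[s,t][m];k=np.polyfit(p[:,1],p[:,0],1);print(n,'board s at mark',k[1].round(4),'slope deg',np.degrees(k[0]).round(2),m.sum())
      ~~~~~~~~~~^^^
IndexError: boolean index did not match indexed array along axis 1; size of axis is 1280 but size of corresponding boolean axis is 640
```

```bash
sed -i 's/p=np.c_\[s,t\]\[m\]/p=np.c_[s[m],t[m]]/' chk.py; python3 chk.py
```

```text
t 9.975 tcp [ 0.4345 -0.3887  0.2222] tool-y ang -4.47 z [ 0. -0. -1.] F [-0.6  0.1 -2. ] grip 0.0254 28.0 j [ 0.78  0.37 -0.2   1.81  0.09  0.97  0.47]
dxyz cm [-0.14 -0.05  4.57] yaw -0.07
scene -0.106 136 s -0.0303 0.0291 t -0.0123 0.0145 z 0.1164
scene -0.086 64 s -0.0276 0.0238 t -0.0112 0.0151 z 0.1364
scene -0.071 188 s -0.0253 0.021 t -0.0103 0.0192 z 0.1513
scene -0.051 113 s -0.0177 0.0178 t -0.0115 0.0137 z 0.1714
scene board s at mark 0.0002 slope deg -0.49 209
wrist -0.106 904 s -0.0309 0.0275 t -0.0141 0.0084 z 0.1163
wrist -0.086 350 s -0.0288 0.0256 t -0.0134 0.0077 z 0.1362
wrist -0.071 2742 s -0.0263 0.0231 t -0.0174 0.0154 z 0.1513
wrist -0.051 1837 s -0.0216 0.0187 t -0.014 0.0088 z 0.1712
wrist board s at mark -0.0017 slope deg -0.11 2972
```

Emit:
send_rows(
  steps=[
    {"dx": -0.1, "dy": 0, "dz": 1.2, "yaw": 0, "gripper": 0},
    {"dx": -0.1, "dy": 0, "dz": 2.4, "yaw": 0, "gripper": 0},
    {"dx": -0.1, "dy": 0, "dz": 3.6, "yaw": 0, "gripper": 0},
    {"dx": -0.1, "dy": 0, "dz": 4.5, "yaw": 0, "gripper": 0},
    {"dx": -0.1, "dy": 0, "dz": 4.5, "yaw": 0, "gripper": 0},
  ],
)

```text
clock: 10.7
tcp_pos: [0.4338, -0.3892, 0.1758]
orientation: [-2.305, -2.132, 0.0]
contact_force: [0.5, 0.1, -1.4]
grip_width: 0.0256
gripper_force: 28.0
```

```bash
python3 chk.py
python3 - <<'E'
from h import *
f=load('wrist');g=load('scene')
save(np.vstack([f['color'][200:480],g['color'][200:360,190:400].repeat(3,0).repeat(3,1)[:310,:640]]),'w7.png') if False else None
a=cv2.resize(g['color'][215:340,200:380],(640,444))[:310];save(np.vstack([f['color'][200:480],a]),'w7.png')
E
```

```text
t 10.7 tcp [ 0.4338 -0.3892  0.1758] tool-y ang -4.47 z [-0.001  0.001 -1.   ] F [ 0.5  0.1 -1.4] grip 0.0256 28.0 j [ 0.78  0.42 -0.2   1.84  0.11  0.88  0.45]
dxyz cm [-0.08  0.02 -0.08] yaw -0.07
scene -0.106 92 s -0.0308 0.0261 t -0.0093 0.0156 z 0.0706
scene -0.086 66 s -0.029 0.0235 t -0.008 0.0155 z 0.0899
scene -0.071 172 s -0.0261 0.0223 t -0.0104 0.0187 z 0.1051
scene -0.051 115 s -0.0211 0.0147 t -0.0089 0.0153 z 0.1248
scene board s at mark -0.0002 slope deg -0.11 192
wrist -0.106 860 s -0.0316 0.0267 t -0.0135 0.0089 z 0.0698
wrist -0.086 351 s -0.0297 0.0248 t -0.0127 0.0085 z 0.0898
wrist -0.071 2677 s -0.0272 0.0224 t -0.0168 0.0157 z 0.1048
wrist -0.051 1910 s -0.0225 0.0182 t -0.0135 0.0097 z 0.1248
wrist board s at mark -0.0016 slope deg -0.19 4179
```

View pics/w7.png

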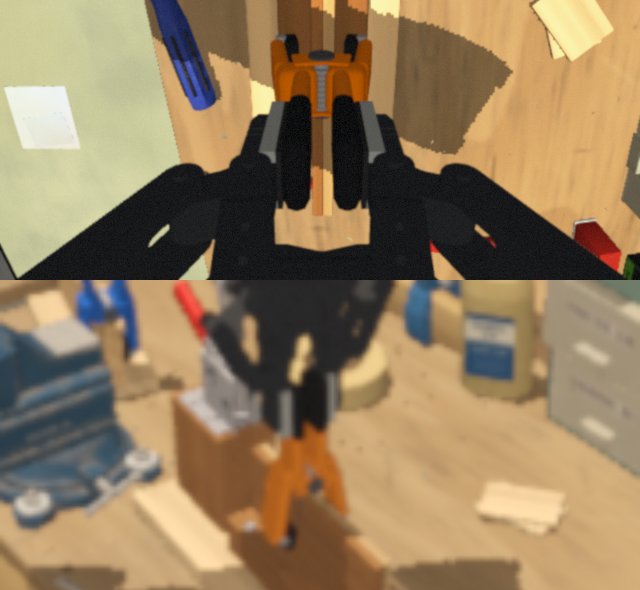

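The clamp now stands astride the boards at the line, square, with the pads below the edge and no contact force. Both cameras put it about 1 to 2 mm towards -x, so I'll nudge it 1 mm and recheck, along with the lever.

Emit:
send_rows(
  steps=[
    {"dx": 0, "dy": 0.1, "dz": 0, "yaw": 0, "gripper": 0},
    {"dx": 0, "dy": 0.1, "dz": 0, "yaw": 0, "gripper": 0},
    {"dx": 0, "dy": 0.1, "dz": 0, "yaw": 0, "gripper": 0},
  ],
)

```text
clock: 11.18
tcp_pos: [0.4353, -0.3897, 0.177]
orientation: [2.306, 2.133, 0.0]
contact_force: [-0.1, 0.2, -0.3]
grip_width: 0.0257
gripper_force: 28.0
```

```bash
python3 chk.py
python3 - <<'E'
from h import *
d=np.array([-.076,-.997]);piv=np.array([.4427,-.2815])
for n in('scene','wrist'):
    f=load(n);W=cloud(f);c=f['color'].astype(int)
    m=(c[...,0]>100)&(c[...,1]<60)&(c[...,2]<60)&(W[...,2]>.14)&(W[...,1]>-.32)&(W[...,1]<-.18)&(W[...,0]>.40)&(W[...,0]<.48)
    p=W[m]
    if len(p)>8:
        s=(p[:,:2]-piv)@d; q=np.c_[s,p[:,2]-.14];mm=q.mean(0);v=np.linalg.svd(q-mm)[2][0]
        print(n,len(p),mm.round(4),'dir',np.degrees(np.arctan2(abs(v[0]),abs(v[1]))),q.min(0),q.max(0))
    k=(W[...,2]>.15)&(W[...,2]<.235)&(abs(W[...,0]-.442)<.02)&(W[...,1]<-.295)&(W[...,1]>-.345)
    print('arm',k.sum(),((W[k][:,:2]-piv)@d-.08).round(3)[:3],W[k][:,2].max() if k.any() else '')
E
```

```text
t 11.175 tcp [ 0.4353 -0.3897  0.177 ] tool-y ang -4.47 z [ 0. -0. -1.] F [-0.1  0.2 -0.3] grip 0.0257 28.0 j [ 0.78  0.42 -0.2   1.84  0.11  0.88  0.45]
dxyz cm [-0.04 -0.14  0.05] yaw -0.07
scene -0.106 102 s -0.0298 0.0289 t -0.0106 0.0163 z 0.0713
scene -0.086 61 s -0.0261 0.0261 t -0.0109 0.0177 z 0.0917
scene -0.071 173 s -0.0251 0.022 t -0.0094 0.0182 z 0.1062
scene -0.051 112 s -0.0181 0.0183 t -0.0078 0.0144 z 0.1262
scene board s at mark -0.0003 slope deg 0.03 196
wrist -0.106 899 s -0.0305 0.0281 t -0.0134 0.009 z 0.0711
wrist -0.086 365 s -0.0283 0.0259 t -0.0125 0.009 z 0.0912
wrist -0.071 2887 s -0.0257 0.0235 t -0.0166 0.016 z 0.1061
wrist -0.051 1682 s -0.021 0.019 t -0.0131 0.0083 z 0.126
wrist board s at mark -0.0014 slope deg 0.04 4149
scene 15 [-0.0387  0.0216] dir 71.37462167188998 [-0.05902514  0.01457456] [-0.02107254  0.02965413]
arm 32 [-0.065 -0.063 -0.061] 0.22176914468195863
arm 7858 [-0.067 -0.067 -0.067] 0.2253384067790006
```

```bash
python3 -c "
from bench import workorder
print(workorder.hand_in())"
```

```text
the job is handed in; nothing more can be done
None
```

The job is handed in: the lever is pulled back to its stop with the foot up, and the orange clamp is held squeezed wide open astride the boards at the pencil line, centred to about 0.5 mm with no contact force read at the wrist.

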